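# Put the oilstone away in its sloping case

### The job

Lay the large oilstone flat in the recess of its sloping wooden case, setting it in rather than dropping it, and then swing the lid fully shut over it without slamming it. Leave everything else on the bench where it is.

Things in the scene. Friction and masses are not known exactly. Their poses are not given: they have to be found in the camera images.
- stone: the large oilstone: plain dark grey block 120 x 45 x 25 mm, about 0.4 kg, lying flat on the bench. Origin at the centre of its underside; x along its 120 mm length, y across its 45 mm width, z up. The other grey stone (slip) is much smaller and stays where it is
- stone_mid (a point): the middle of the large oilstone's body, 12.5 mm above its underside
- case: lower half of the wooden stone case, bed sloping 30 degrees, low end to the robot. Outside 144 x 70 mm; recess 128 x 53 mm, 8 mm deep (the stone has 4 mm play each side and stands 17 mm proud of the rim). Origin: centre of the recess floor, 62 mm above the bench; x up the slope away from the robot, y along the level width, z square out of the recess floor, leaning to the robot
- lid (a joint): hinge angle of the case's lid, rad: 0 = fully shut on the rim, 1.57 = square to the sloping bed, at most 2.3. It starts open at 1.75 to 2.15, standing roughly vertical at the high end of the case. The hinge is stiff: the lid stays where it is left, moves with 1 to 2 N at its free edge and must be pushed all the way down; there is no latch
- lid_hinge (a point): middle of the hinge line, at the high far end of the case, at (72, 0, 8) mm in the case's frame; the hinge line is parallel to the case's y. The point turns with the lid: its x points from the lid's free edge to the hinge, its z out of the lid's outer face
- lid_edge (a point): middle of the lid's free edge on its outer (top) face, 144 mm along the lid from the hinge. The lid is a hollow wooden cover 144 x 70 mm, 24 mm from its open side to its outer face, with a flat lip 40 mm wide, 6 mm thick sticking out 14 mm more at the free edge. While it stands open, its open side faces the robot and its outer face the far side
- stand: the wooden stand that carries the case, fixed to the bench: base board 150 x 82 mm. Origin on the bench under its centre, straight below the case's origin; x away from the robot
- slip: bystander: small grey slip stone 75 x 24 x 12 mm. Origin under its centre, x along its length
- tape: bystander: roll of masking tape lying flat, outside diameter 84 mm, 24 mm high. Origin under its centre
- driver: bystander: screwdriver, black handle, lying crosswise beyond the other things. x along it
- hammer: bystander: hammer with wooden handle, lying at the left. x along it
- spanner: bystander: steel spanner lying crosswise beyond the other things. x along it
- jar: bystander: glass jar with steel cap, 70 mm diameter, 90 mm high, at the right. Origin under its centre
- sander: bystander: wooden sanding block with a grip, 110 x 65 x 48 mm, at the right. Origin under its centre
There are look-alikes about, which are no part of the job. Leave any orange or red look-alike of the stone alone.

How it is judged:
On the way:
1. the stone lies in the recess of the case while the lid is still open (x of stone_mid in the frame of case between -0.008 and 0.008 m and y of stone_mid in the frame of case between -0.008 and 0.008 m and z of stone_mid in the frame of case between 0.009 and 0.016 m and angle between the z axis of stone and the z axis of case, either way round below 0.08 rad and angle between the x axis of stone and the x axis of case, either way round below 0.2 rad and value of joint lid above 1 rad), for 0.2 s.
At the end, for the whole second after the job is handed in: The large oilstone lies at rest in the recess: its middle within 8 mm of the recess centre along and across the slope and 9 to 16 mm above the recess floor, flat to the bed within 0.08 rad and along it within 0.2 rad; the lid is within 0.06 rad of fully shut (x of stone_mid in the frame of case between -0.008 and 0.008 m and y of stone_mid in the frame of case between -0.008 and 0.008 m and z of stone_mid in the frame of case between 0.009 and 0.016 m and angle between the z axis of stone and the z axis of case, either way round below 0.08 rad and angle between the x axis of stone and the x axis of case, either way round below 0.2 rad and value of joint lid below 0.06 rad and linear speed of stone below 0.02 m/s); the robot touches nothing.
It fails at once if a bystander is moved more than 20 mm (distance of any of slip, tape, driver, hammer, spanner, jar, sander from where it was at the start of the episode above 0.02 m).
It fails at once if the stone is dropped or flung: out of the fingers it goes faster than 0.5 m/s (linear speed of stone above 0.5 m/s and contact force between stone and the fingers below 0.2 N).
It fails at once if the lid is slammed: it falls shut faster than 4 rad/s (velocity of joint lid below -4 rad/s).
It also fails if it takes over 64 s, if anything falls off the work surface, if the arm or the gripper's body presses on something with over 40 N, if the wrist force passes 120 N, or if a joint passes its speed limit or range.

### The arm

A 6-joint arm with a two-finger parallel gripper is mounted at the origin on the work surface. World frame = base frame: x ahead of the robot, y to its left, z up, the work surface at z = 0. Lengths are in m, angles in rad, forces in N, time in s.
With the tool pointing down it reaches from about 0.275 to 0.75 m from the base axis. Payload 10.2 kg.
Tool frame: the origin (TCP) lies midway between the tips of the shut fingers; the grasp point (between the pads) lies 19 mm behind it (env.hold_point_z is the distance from the TCP to the grasp point, in m); x points along the fingers, z is the direction in which the jaws open and shut, and the axes are right-handed (so a half turn about x gives the same grasp; the last joint's range is limited). The gripper opens to 85 mm and grips with 20 to 120 N. Pads are 22 mm wide; open, the fingers measure 114 mm over their backs; the gripper's body (76 mm by 85 mm) begins 54 mm behind the grasp point. The pads swing forward as they close: fully open they stand 13 mm farther back than shut.
Start: joints at [0.996, 0.313, 1.498, -0, 1.331, -0.223], TCP at [0.181, 0.493, 0.231] pointing down, gripper open.
Joint ranges: [-2.94, 2.94], [-0.97, 2.17], [0.19, 2.56], [-1.23, 4.37], [0.02, 3.11], [-2.88, 2.88]. Speed limits (rad/s): [2.39, 2.39, 3.01, 3.14, 3.14, 3.14].

### API

Orientations are given as a unit quaternion [x, y, z, w].
In Python, from bench import env, kinematics, monitor, eyes, job gives the robot as it stands. The module is installed in compiled form; this text tells all that it offers. Calls block until the motion is done:
- env.reach(position, orientation): joint-space move of the TCP to a pose.
- env.movel(position, velocity=0.15, frame=None, guard=None): straight line of the TCP; frame=None keeps the orientation; velocity is the mean speed in m/s. With guard (N) it stops when the force on the tool has changed by that much, and returns True; else False.
- env.set_joints(angles): joint-space move.
- env.release() and env.close_gripper(effort=None): open the fingers fully, or close them until they stop; effort is the grip in N (None keeps the last).
- env.hold(seconds).
- kinematics.ik(position, orientation): joint angles nearest the present ones, or None.
- monitor.sense(): the state.
- eyes.grab_frame(name): name is "scene" or "top" or "wrist"; returns a dict with "frame" (400x640x3 uint8, red, green, blue), "mtx" (3x3 intrinsics, pixels), "view" (4x4, takes a point from world to camera coordinates). Camera axes: x right, y down, z forward; pixel columns grow to the right and rows downward; lengths in m; the calibration is good to about 2 mm. A picture is of the moment at which its call begins. There is no depth.
A pose or a line that the arm cannot do raises env.MotionError and nothing moves.
- job.hand_in(): hands the job in, once; it reports no verdict.
The state is a dict: "clock": time; "joints": joint angles; "qvel": joint speeds; "joint_efforts": joint torques, N m; "position": TCP position; "ee_rot": TCP orientation; "contact_force": force on the tool from outside, world axes, zero at the start; "ft_torque": the same for the moment, N m; "finger_gap": opening from 0.0 (shut) to 1.0 (fully open).
Only numpy, scipy, OpenCV 4.12 (cv2) and the standard library are available. Lean on these libraries where they do the work, as an engineer would, in place of code of your own. Each camera call takes 0.05 s, during which the arm holds its last target.

## Working session

There is one attempt and no reset: what is moved stays moved. The work goes in short steps, each a Python script; the robot and the scene stay as the last script left them, time stands still between calls to the robot, and variables do not carry over. Pictures are saved under pics/ and viewed, and the job is handed in when it is done.

```bash
mkdir -p pics; ls
python3 - <<'E'
from bench import env, kinematics, monitor, eyes, job
import cv2,numpy as np
for n in ["scene","top","wrist"]:
    f=eyes.grab_frame(n); cv2.imwrite(f"pics/a_{n}.png",f["frame"][:,:,::-1]); 
    V=f["view"]; print(n,f["mtx"].tolist(),(-V[:3,:3].T@V[:3,3]).round(3), V[:3,:3].round(3).tolist())
s=monitor.sense(); print({k:np.round(v,3) for k,v in s.items()}, env.hold_point_z)
E
```

```text
pics
scene [[406.42168444246, 0.0, 324.11614706989855], [0.0, 406.42168444246, 201.99252738601763], [0.0, 0.0, 1.0]] [ 0.971 -0.709  1.021] [[0.841, 0.54, -0.012], [0.4, -0.638, -0.658], [-0.363, 0.549, -0.753]]
top [[392.94479104521736, 0.0, 317.30927712967144], [0.0, 392.94479104521736, 199.60961284316278], [0.0, 0.0, 1.0]] [ 0.413 -0.013  1.073] [[0.003, -1.0, 0.004], [-0.995, -0.004, -0.095], [0.095, -0.004, -0.995]]
wrist [[319.0755339589811, 0.0, 321.2934996199894], [0.0, 319.0755339589811, 199.0609962266806], [0.0, 0.0, 1.0]] [0.11  0.519 0.375] [[0.346, 0.938, -0.001], [0.897, -0.33, 0.295], [0.276, -0.103, -0.956]]
{'clock': np.float64(0.15), 'joints': array([ 0.996,  0.313,  1.498, -0.   ,  1.331, -0.223]), 'qvel': array([ 0.001, -0.   , -0.002,  0.001, -0.001,  0.001]), 'joint_efforts': array([ 2.0000e-03, -4.1237e+01, -2.5980e+01, -0.0000e+00,  3.0000e-03,
        0.0000e+00]), 'position': array([0.181, 0.493, 0.231]), 'ee_rot': array([-0.405,  0.58 ,  0.405,  0.579]), 'contact_force': array([-0.151, -0.102, -0.815]), 'ft_torque': array([ 0.016, -0.001,  0.031]), 'finger_gap': np.float64(0.999)} 0.0187
```

View pics/a_top.png

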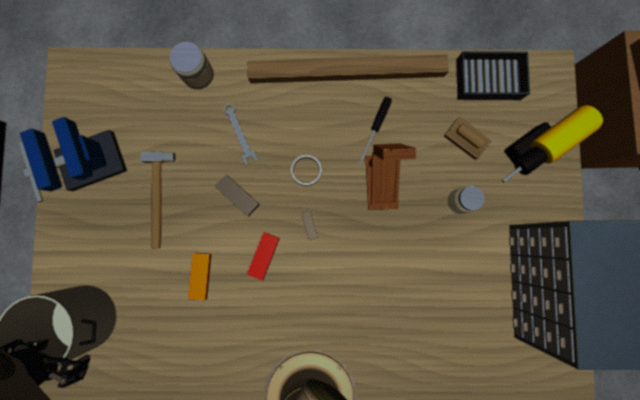

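View pics/a_scene.png

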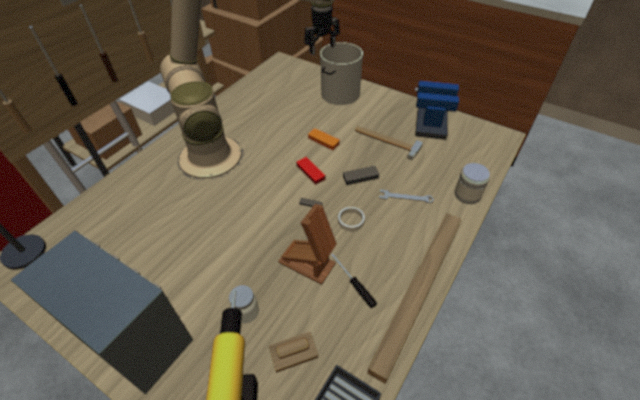

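View pics/a_wrist.png

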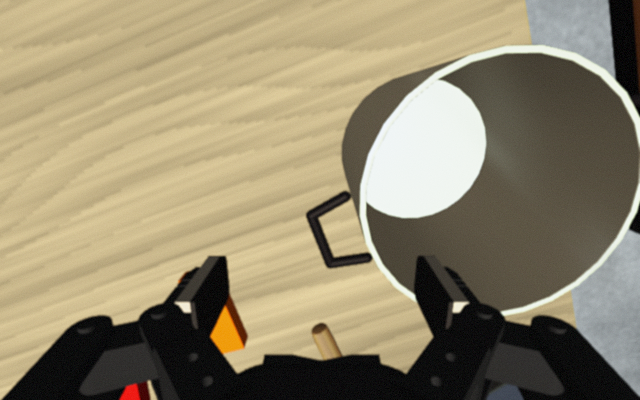

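The top view shows the stone at about (237,195), the slip at (310,225), the tape at (306,170), and the case at (383,185) with its lid up at the far end, (393,150). I'll zoom in on these.

```bash
cat > h.py <<'E'
import numpy as np,cv2
from bench import env,kinematics,monitor,eyes,job
def ray(f,uv):
    V=f["view"];c=-V[:3,:3].T@V[:3,3]
    d=V[:3,:3].T@np.linalg.inv(f["mtx"])@np.array([uv[0],uv[1],1.]);return c,d
def onz(f,uv,z):
    c,d=ray(f,uv);return c+d*(z-c[2])/d[2]
def proj(f,p):
    q=f["view"]@np.append(p,1);q=f["mtx"]@q[:3];return q[:2]/q[2]
def tri(*fu):
    A=np.zeros((3,3));b=np.zeros(3)
    for f,uv in fu:
        c,d=ray(f,uv);d/=np.linalg.norm(d);P=np.eye(3)-np.outer(d,d);A+=P;b+=P@c
    return np.linalg.solve(A,b)
def crop(f,x0,y0,x1,y1,k,name):
    im=cv2.resize(f["frame"][y0:y1,x0:x1,::-1],None,fx=k,fy=k,interpolation=cv2.INTER_CUBIC);cv2.imwrite("pics/"+name,im)
def st():
    s=monitor.sense();return s
E
python3 - <<'E'
from h import *
t=eyes.grab_frame("top");s=eyes.grab_frame("scene")
crop(t,200,120,430,270,3.4,"b_top.png");crop(s,270,150,390,290,4,"b_sc.png")
print(monitor.sense()["clock"])
E
```

```text
0.25
```

View pics/b_top.png

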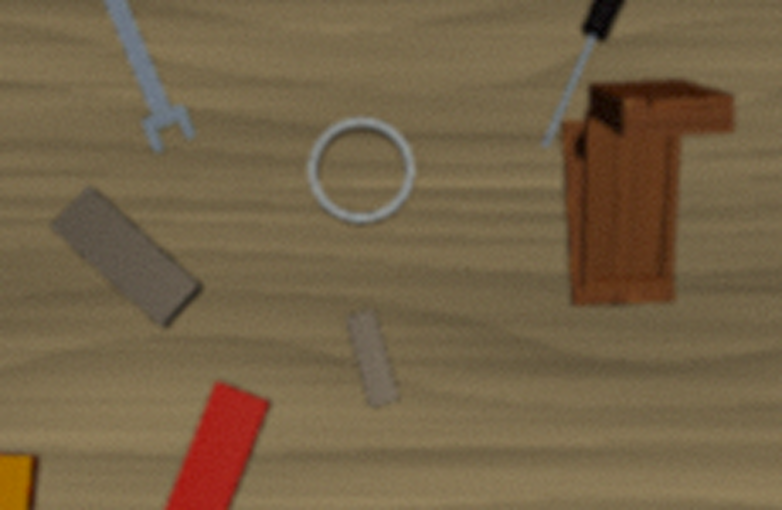

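View pics/b_sc.png

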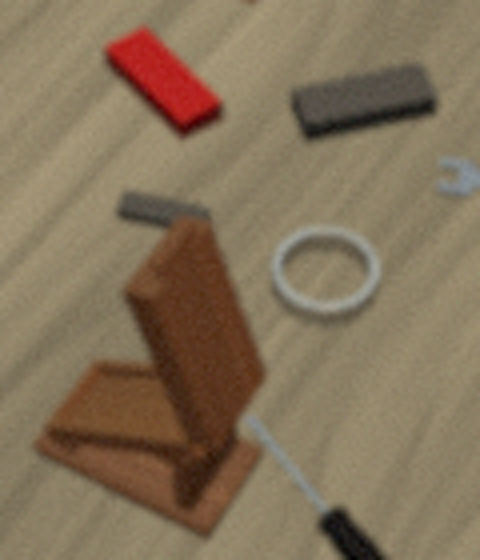

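```bash
cat >> h.py <<'E'
from scipy.spatial.transform import Rotation as Ro
def quat(xt,zt):
    xt=np.array(xt,float);xt/=np.linalg.norm(xt);zt=np.array(zt,float);zt-=zt@xt*xt;zt/=np.linalg.norm(zt)
    return Ro.from_matrix(np.c_[xt,np.cross(zt,xt),zt]).as_quat()
def rectmask(f,x0,y0,x1,y1,fn):
    im=f["frame"].astype(int);m=np.zeros(im.shape[:2],np.uint8);m[y0:y1,x0:x1]=fn(im[y0:y1,x0:x1]).astype(np.uint8)
    m=cv2.morphologyEx(m,cv2.MORPH_OPEN,np.ones((3,3)))
    c,_=cv2.findContours(m,cv2.RETR_EXTERNAL,cv2.CHAIN_APPROX_NONE);return max(c,key=cv2.contourArea)
E
python3 - <<'E'
from h import *
t=eyes.grab_frame("top")
im=t["frame"]
print(im[195,237],im[225,310],im[180,270],im[185,383],im[210,335])
s=monitor.sense();R=Ro.from_quat(s["ee_rot"]).as_matrix();w=eyes.grab_frame("wrist");V=w["view"];c=-V[:3,:3].T@V[:3,3]
print("cam in tool",R.T@(c-s["position"]), "cam z in tool",R.T@V[2,:3],R.round(2))
grey=lambda a:(a.max(2)-a.min(2)<28)&(a.max(2)<140)
c=rectmask(t,205,165,270,225,grey);print(cv2.contourArea(c))
box=cv2.boxPoints(cv2.minAreaRect(c));P=np.array([onz(t,b,.025) for b in box]);print(P,P.mean(0),[np.linalg.norm(P[i]-P[i-1]) for i in range(4)])
for q in [(383,185),(306,170),(310,225)]: print(onz(t,q,.02 ))
E
```

```text
[95 85 73] [117 104  89] [108  93  67] [97 55 26] [116 104  73]
cam in tool [-0.14372419  0.07583998 -0.00019381] cam z in tool [ 9.55534760e-01 -2.94878485e-01  2.64352756e-05] [[-0.   -0.94  0.34]
 [-0.    0.34  0.94]
 [-1.    0.   -0.  ]]
692.5
[[0.54682177 0.25895655 0.025     ]
 [0.58126494 0.22913689 0.025     ]
 [0.49959073 0.13743592 0.025     ]
 [0.46564562 0.16734013 0.025     ]] [0.52333077 0.19821737 0.025     ] [np.float64(0.12240561839260217), np.float64(0.04555813883593339), np.float64(0.12279961306766543), np.float64(0.04523860996296976)]
[ 0.55359791 -0.19454203  0.02      ]
[0.59377462 0.01387625 0.02      ]
[0.44493234 0.00226987 0.02      ]
```

Run:
```python
from h import *
s=monitor.sense();env.movel([0.181,0.493,0.32],0.25)
d=np.array([.665,.747,0]);d/=np.linalg.norm(d)
y=-d;x=np.array([0,0,-1.]);z=np.cross(x,y)
q=quat(x,z);p=np.array([.523,.198,.19])
print(kinematics.ik(p,q))
env.reach(p,q)
f=eyes.grab_frame("wrist");cv2.imwrite("pics/c.png",f["frame"][:,:,::-1])
s=monitor.sense();print(s["clock"],s["position"],s["joints"],s["contact_force"])
```

```text
[ 1.52414761e-01  4.21404274e-01  1.45421912e+00 -4.44089210e-16
  1.26596926e+00 -2.26178823e+00]
2.6833 [0.52271574 0.19863134 0.19007566] [ 1.53592279e-01  4.21200526e-01  1.45431649e+00  9.53277345e-05
  1.26600827e+00 -2.26121914e+00] [ 0.21391813  0.44973523 -0.19880541]
```

View pics/c.png

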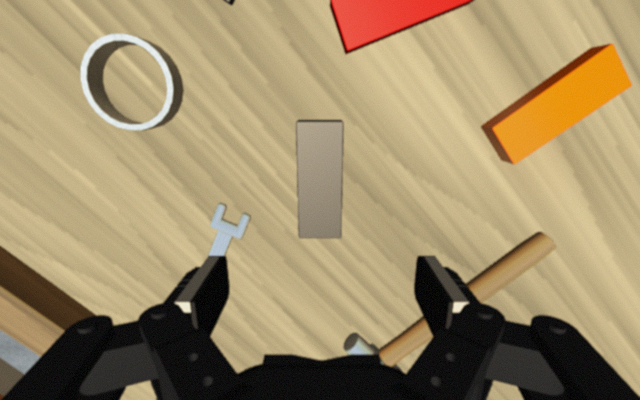

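The wrist view shows the stone squarely between the jaws, with its top face from (297,121) to (342,238). The spanner head at (230,215) is clear of the finger path.

Run:
```python
from h import *
f=eyes.grab_frame("wrist");im=f["frame"];print(im[180,320],im[180,270],im[180,380],im[120,320])
m=lambda a:(a.max(2)<np.percentile(im[150:220,305:335].max(2),98)+10)
c=rectmask(f,275,105,365,252,m);box=cv2.boxPoints(cv2.minAreaRect(c));print(box)
P=np.array([onz(f,b,.025) for b in box]);C=P.mean(0);print(C,[np.linalg.norm(P[i]-P[i-1]) for i in range(4)])
for i in range(4):
    e=P[i]-P[i-1]
    print(np.degrees(np.arctan2(e[1],e[0])))
print(np.degrees(np.arctan2(.747,.665)))
```

```text
[159 149 128] [180 162 123] [188 171 131] [96 86 68]
[[294.02823 118.10183]
 [362.39352 116.34887]
 [365.5118  237.96121]
 [297.1465  239.71417]]
[0.51703329 0.20570285 0.025     ] [np.float64(0.12447039479247433), np.float64(0.06417551169015383), np.float64(0.12433012506655494), np.float64(0.07204487715842776)]
-131.6347303869839
139.72156792852297
51.99081355826652
-40.11707132674709
48.32364226937347
```

Run:
```python
from h import *
f=eyes.grab_frame("wrist")
m=lambda a:((a.max(2)-a.min(2))<45)|(a.max(2)<120)
c=rectmask(f,275,105,365,252,m);box=cv2.boxPoints(cv2.minAreaRect(c));print(box,cv2.contourArea(c))
P=np.array([onz(f,b,.025) for b in box]);C=P.mean(0);print(C,[np.linalg.norm(P[i]-P[i-1]) for i in range(4)])
for i in range(4):
    e=P[i]-P[i-1]
    print(np.degrees(np.arctan2(e[1],e[0])))
```

```text
[[295.99997 237.     ]
 [295.99997 119.00001]
 [342.99997 119.     ]
 [342.99997 237.     ]] 5203.5
[0.52460897 0.19867954 0.025     ] [np.float64(0.04943831268542987), np.float64(0.12059580274720652), np.float64(0.044188569490108624), np.float64(0.12059657604718384)]
-41.706383321315876
-133.0363514916035
138.30445364276574
49.45802505727564
```

Run:
```python
from h import *
a=np.radians(48.3);d=np.array([np.cos(a),np.sin(a),0]);x=np.array([0,0,-1.]);q=quat(x,np.cross(x,-d))
env.movel([.5244,.1987,.06],0.25,frame=q)
print(env.movel([.5244,.1987,.007],0.08,guard=8))
env.close_gripper(60)
s=monitor.sense();print(s["clock"],s["position"],s["finger_gap"],s["contact_force"])
env.movel([.5244,.1987,.20],0.2)
s=monitor.sense();print(s["clock"],s["position"],s["finger_gap"],s["contact_force"])
f=eyes.grab_frame("wrist");cv2.imwrite("pics/d.png",f["frame"][:,:,::-1])
f=eyes.grab_frame("scene");crop(f,270,80,430,220,4,"d_sc.png")
```

```text
False
4.7167 [0.52483422 0.1987659  0.00770181] 0.509330713426859 [-0.76380922 -0.895783    4.77538709]
5.8333 [0.52380027 0.19857981 0.19867137] 0.511899275581901 [ 7.98719224e-04  1.37195907e-01 -3.34223467e+00]
```

View pics/d.png

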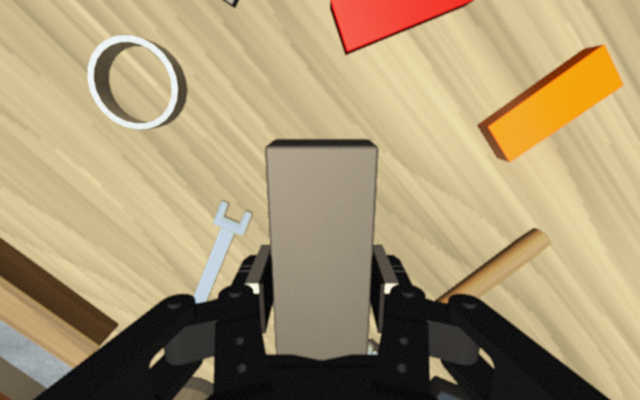

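View pics/d_sc.png

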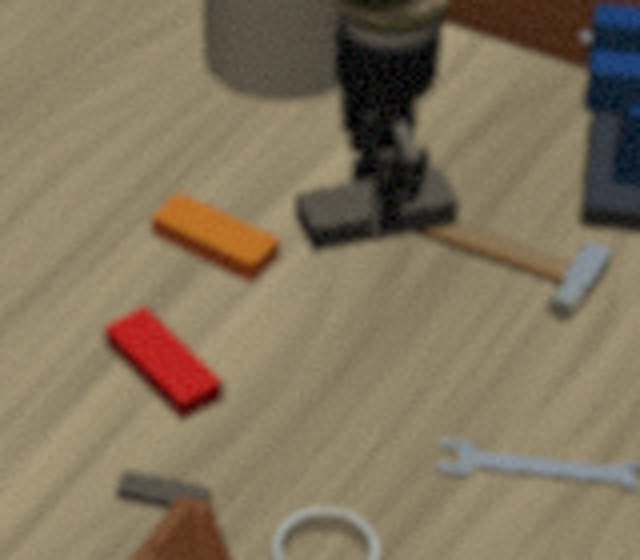

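The stone is held level, and its near edge lies at row 148 from column 267 to 377. Next I'll move so the wrist camera can see the case to the left of the held stone.

Run:
```python
from h import *
x=np.array([0,0,-1.]);q=quat(x,np.cross(x,[-1,0,0]))
f=eyes.grab_frame("wrist");s=monitor.sense();R=Ro.from_quat(s["ee_rot"]).as_matrix()
for uv in [(267,148),(377,148)]:
    c,d=ray(f,uv);c=R.T@(c-s["position"]);d=R.T@d;print("near corner tool",c+d*(-.0177-c[0])/d[0])
for uv in [(274,141),(372,141)]:
    c,d=ray(f,uv);c=R.T@(c-s["position"]);d=R.T@d;print("low corner tool",c+d*(.0075-c[0])/d[0])
env.movel([.5244,.1987,.33],0.3)
env.reach([.54,-.03,.33],q)
f=eyes.grab_frame("wrist");cv2.imwrite("pics/e.png",f["frame"][:,:,::-1])
import pickle;s=monitor.sense();pickle.dump((f,s),open("e.pkl","wb"))
print(s["clock"],s["position"],s["joints"].round(2),s["finger_gap"])
crop(f,100,50,320,330,2.1,"e_c.png")
```

```text
near corner tool [-0.0177      0.05796581 -0.02086585]
near corner tool [-0.0177      0.0579197   0.02240043]
low corner tool [ 0.0075      0.05766704 -0.02167448]
low corner tool [0.0075     0.05761887 0.02429439]
7.5333 [ 0.54002721 -0.02861019  0.32968131] [-0.27  0.3   1.26  0.    1.58 -1.84] 0.5103722218278397
```

View pics/e.png

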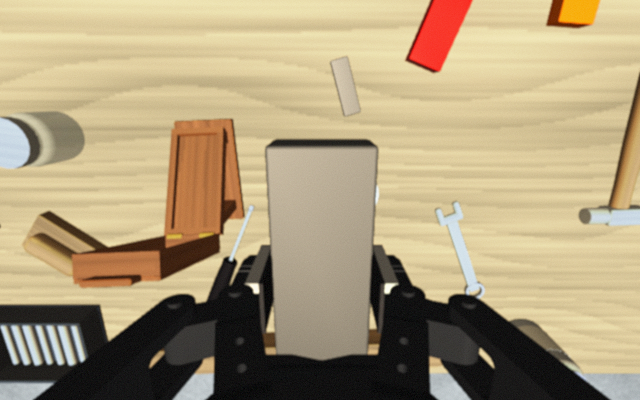

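View pics/e_c.png

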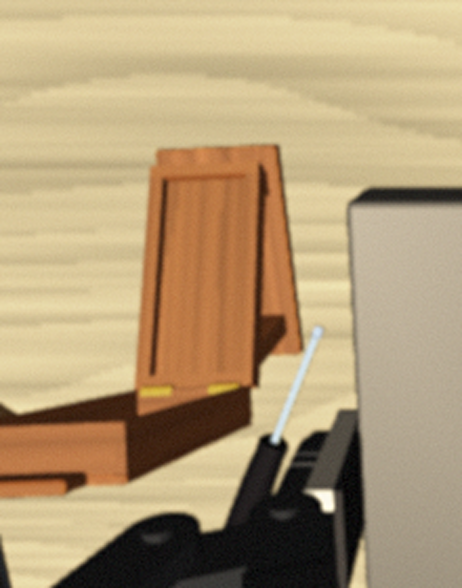

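```bash
cat > cs.py <<'E'
from h import *
def casefit(f,obs):
    # obs: list of (uv, case point); rays onto known heights, then 2D rigid fit
    c30,s30=np.cos(np.pi/6),.5;A=[];B=[]
    for uv,p in obs:
        lx=p[0]*c30-p[2]*s30;h=.062+p[0]*s30+p[2]*c30
        A.append([lx,p[1]]);B.append(onz(f,uv,h)[:2])
    A=np.array(A);B=np.array(B);a=A-A.mean(0);b=B-B.mean(0)
    th=np.arctan2((a[:,0]*b[:,1]-a[:,1]*b[:,0]).sum(),(a*b).sum())
    R=np.array([[np.cos(th),-np.sin(th)],[np.sin(th),np.cos(th)]])
    t=B.mean(0)-R@A.mean(0);return t,th,(B-(A@R.T+t))*1e3
E
python3 - <<'E'
from cs import *
import pickle
f,s=pickle.load(open("e.pkl","rb"))
u=lambda x,y:(100+x/2.1-.25,50+y/2.1-.25)
k=1e-3
obs=[(u(152,165),(-72*k,.035,.008)),(u(261,163),(-72*k,-.035,.008)),(u(136,388),(72*k,.035,.008)),(u(257,386),(72*k,-.035,.008))]
print(casefit(f,obs))
obs2=[(u(165,178),(-64*k,.0265,.008)),(u(249,175),(-64*k,-.0265,.008))]
print(casefit(f,obs+obs2))
# stand base corners z? right ones
for p in [(157,150),(278,145),(301,352)]: print(onz(f,u(*p),.012))
t=eyes.grab_frame("top")
tt,th,_=casefit(f,obs)
def cw(p):
    c,s_=np.cos(th),np.sin(th);lx=p[0]*.866-p[2]*.5;return np.array([tt[0]+c*lx-s_*p[1],tt[1]+s_*lx+c*p[1],.062+p[0]*.5+p[2]*.866])
sc=eyes.grab_frame("scene")
k=4
im=sc["frame"][180:290,270:390,::-1].repeat(k,0).repeat(k,1).copy()
im2=t["frame"][130:220,350:430,::-1].repeat(6,0).repeat(6,1).copy()
for uv,p in obs:
    a=(proj(sc,cw(p))-[270,180])*k;cv2.circle(im,(int(a[0]),int(a[1])),3,(0,255,0),-1)
    a=(proj(t,cw(p))-[350,130])*6;cv2.circle(im2,(int(a[0]),int(a[1])),3,(0,255,0),-1)
cv2.imwrite("pics/f1.png",im);cv2.imwrite("pics/f2.png",im2)
E
```

```text
(array([ 0.56537611, -0.19147423]), np.float64(0.06930028776872856), array([[  3.21671802, -69.00678141],
       [ -2.99017652,  71.0314569 ],
       [  2.99020454, -71.97782983],
       [ -3.21674603,  69.95315433]]))
(array([ 0.56562442, -0.19108117]), np.float64(0.06487793514611649), array([[  2.83364829, -69.70299424],
       [ -3.06437822,  70.3559969 ],
       [  2.57016287, -72.12378254],
       [ -3.32791968,  69.82795445],
       [  3.19634742, -52.62539384],
       [ -2.20786067,  54.26821927]]))
[ 0.49183111 -0.23502499  0.012     ]
[ 0.48846086 -0.15377108  0.012     ]
[ 0.6358013  -0.14880112  0.012     ]
```

View pics/f1.png

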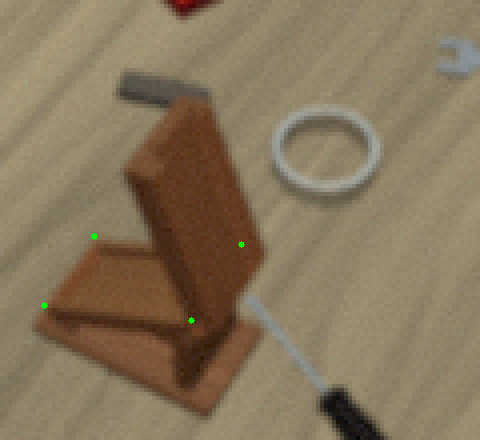

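View pics/f2.png

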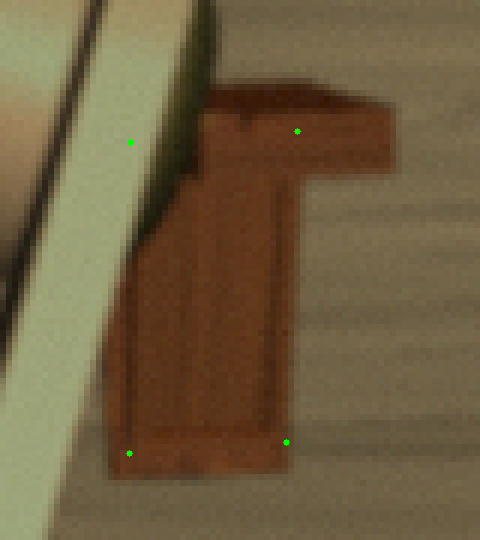

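Run:
```python
from cs import *
import pickle
f,s=pickle.load(open("e.pkl","rb"))
u=lambda x,y:(100+x/2.1-.25,50+y/2.1-.25)
k=1e-3
obs=[(u(152,165),(-72*k,-.035,.008)),(u(261,163),(-72*k,.035,.008)),(u(136,388),(72*k,-.035,.008)),(u(257,386),(72*k,.035,.008))]
print(casefit(f,obs))
obs2=[(u(165,178),(-64*k,-.0265,.008)),(u(249,175),(-64*k,.0265,.008))]
print(casefit(f,obs+obs2))
P=np.array([onz(f,u(*p),.012)[:2] for p in [(157,150),(278,145),(301,352)]]); print(P,(P[0]+P[2])/2,np.linalg.norm(np.diff(P,axis=0),axis=1))
t=eyes.grab_frame("top")
tt,th,_=casefit(f,obs)
def cw(p):
    c,s_=np.cos(th),np.sin(th);lx=p[0]*.866-p[2]*.5;return np.array([tt[0]+c*lx-s_*p[1],tt[1]+s_*lx+c*p[1],.062+p[0]*.5+p[2]*.866])
sc=eyes.grab_frame("scene")
k=4
im=sc["frame"][180:290,270:390,::-1].repeat(k,0).repeat(k,1).copy()
im2=t["frame"][130:220,350:430,::-1].repeat(6,0).repeat(6,1).copy()
for uv,p in obs:
    a=(proj(sc,cw(p))-[270,180]+.5)*k;cv2.circle(im,(int(a[0]),int(a[1])),3,(0,255,0),-1)
    a=(proj(t,cw(p))-[350,130]+.5)*6;cv2.circle(im2,(int(a[0]),int(a[1])),3,(0,255,0),-1)
cv2.imwrite("pics/g1.png",np.hstack([cv2.resize(im,(480,480)),cv2.resize(im2,(320,360)).repeat(1,0) if 0 else cv2.resize(im2,(320,480))]))
```

```text
(array([ 0.56538168, -0.19157167]), np.float64(0.044899853589297614), array([[-0.69099185, -0.64500926],
       [ 1.09118564, -0.36820163],
       [-1.09115762, -0.57817129],
       [ 0.69096383,  1.59138219]]))
(array([ 0.56564978, -0.19154577]), np.float64(0.044175041074585315), array([[-0.93160321, -0.71782116],
       [ 0.79988772, -0.44327247],
       [-1.33579337, -0.56068315],
       [ 0.39564152,  1.60661139],
       [ 0.3497204 , -0.47082779],
       [ 0.72214694,  0.58599318]]))
[[ 0.49183111 -0.23502499]
 [ 0.48846086 -0.15377108]
 [ 0.6358013  -0.14880112]] [ 0.5638162  -0.19191306] [0.08132378 0.14742423]
```

View pics/g1.png

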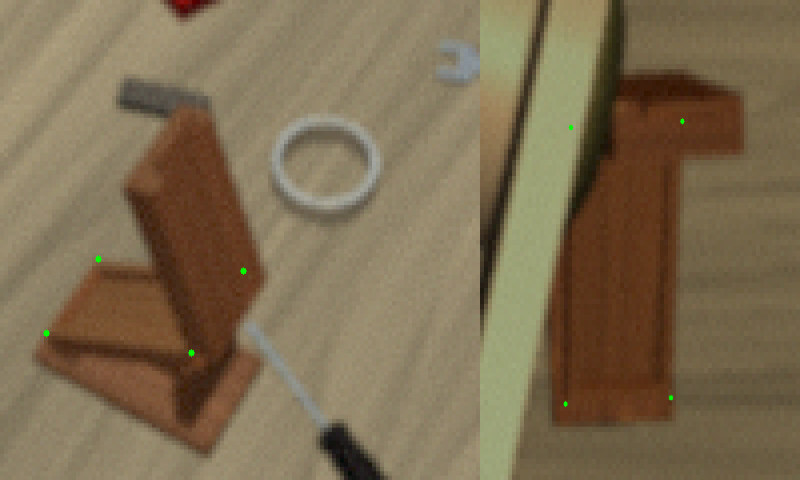

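```bash
cat >> cs.py <<'E'
O=np.array([.5655,-.1915,.062]);TH=.043
yc=np.array([-np.sin(TH),np.cos(TH),0]);xh=np.array([np.cos(TH),np.sin(TH),0])
xc=xh*np.cos(np.pi/6)+np.array([0,0,.5]);zc=np.cross(xc,yc)
RC=np.c_[xc,yc,zc]
def cw(p): return O+RC@np.array(p,float)
QP=quat(-zc,np.cross(-zc,-xc))
E
python3 - <<'E'
from cs import *
print(zc, Ro.from_quat(QP).as_matrix().round(2))
a=cw([-.0022,0,.15])
print(a,kinematics.ik(a,QP),kinematics.ik(cw([-.0022,0,.0075]),QP))
b=a+[0,.16,.08]
env.reach(b,QP)
s=monitor.sense();print(s["clock"],s["joints"].round(2))
env.movel(a,.25)
s=monitor.sense();print(s["clock"],s["position"],s["finger_gap"],s["contact_force"])
for n in ["wrist","scene"]:
    f=eyes.grab_frame(n);cv2.imwrite(f"pics/h_{n}.png",f["frame"][:,:,::-1])
crop(f,250,150,410,290,4,"h_sc.png")
E
```

```text
[-0.49953782 -0.02149338  0.8660254 ] [[ 0.5  -0.87 -0.04]
 [ 0.02 -0.04  1.  ]
 [-0.87 -0.5   0.  ]]
[ 0.48866583 -0.19480591  0.19080381] [-0.79187412  0.1490541   1.91761646  0.55181443  0.78517468 -2.74448088] None
8.475 [-0.44 -0.06  1.91  0.31  0.84 -2.21]
9.3417 [ 0.48918259 -0.19424056  0.19127048] 0.5124959781178522 [-0.43266511 -0.29737067 -4.1264893 ]
```

View pics/h_wrist.png

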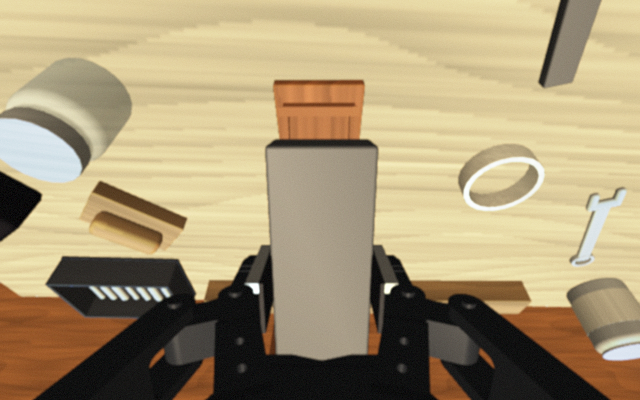

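View pics/h_sc.png

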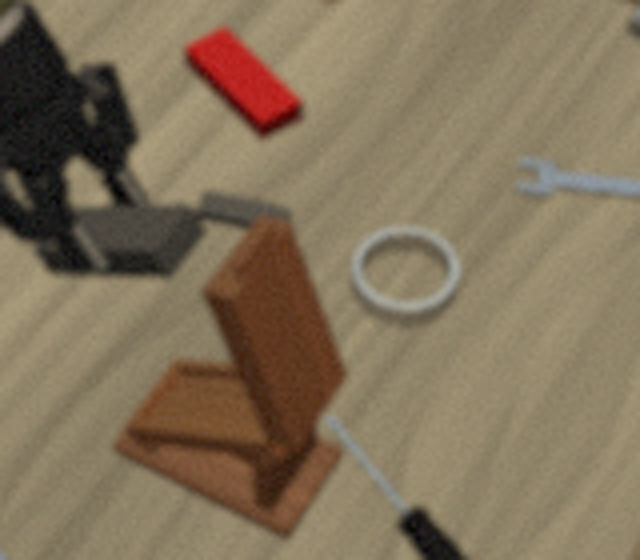

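Run:
```python
from cs import *
Q2=quat(-zc,np.cross(-zc,xc))
for h in [.15,.12,.09,.06,.03,.0075]:
    j=kinematics.ik(cw([-.0022,0,h]),QP);k=kinematics.ik(cw([.0022,0,h]),Q2)
    print(h,None if j is None else j.round(2),None if k is None else k.round(2))
# lid angle from scene image: free-edge corners, crop px/4 + (250,150)
f=eyes.grab_frame("scene")
for uv,y in [((272,214),.035),((207,293),-.035),((226,303),None)]:
    u=(250+uv[0]/4-.4,150+uv[1]/4-.4)
    c,d=ray(f,u);c=RC.T@(c-O);d=RC.T@d
    if y is not None: print("case pt", c+d*(y-c[1])/d[1])
u=(250+347/4-.4,150+375/4-.4);c,d=ray(f,u);c=RC.T@(c-O);d=RC.T@d;print("hinge outer +y",c+d*(.035-c[1])/d[1])
```

```text
0.15 [-0.79  0.15  1.92  0.55  0.79 -2.74] [-0.78  0.15  1.91  0.55  0.79  0.41]
0.12 [-0.76  0.21  1.92  0.58  0.72 -2.77] [-0.76  0.22  1.9   0.57  0.72  0.39]
0.09 [-0.74  0.28  1.91  0.62  0.66 -2.79] [-0.73  0.29  1.9   0.61  0.66  0.36]
0.06 [-0.71  0.35  1.9   0.65  0.6  -2.82] [-0.71  0.35  1.88  0.65  0.6   0.34]
0.03 [-0.69  0.42  1.88  0.7   0.55 -2.86] [-0.69  0.42  1.87  0.69  0.55  0.3 ]
0.0075 None [-0.67  0.48  1.85  0.72  0.52  0.28]
case pt [0.11009521 0.035      0.14861637]
case pt [ 0.10286125 -0.035       0.14546947]
hinge outer +y [0.0905648  0.035      0.00300973]
```

Run:
```python
from cs import *
for w in [-.06,-.045,-.03,-.02,.02,.03,.045]:
  q=(Ro.from_rotvec(zc*w)*Ro.from_quat(QP)).as_quat()
  for h in [.0075,.004]:
    j=kinematics.ik(cw([-.0022,0,h]),q)
    print(w,h,None if j is None else j.round(3))
```

```text
-0.06 0.0075 [-0.675  0.475  1.86   0.734  0.514 -2.824]
-0.06 0.004 [-0.673  0.483  1.857  0.739  0.509 -2.829]
-0.045 0.0075 [-0.675  0.475  1.86   0.734  0.514 -2.839]
-0.045 0.004 [-0.673  0.483  1.857  0.739  0.509 -2.844]
-0.03 0.0075 [-0.675  0.475  1.86   0.734  0.514 -2.854]
-0.03 0.004 [-0.673  0.483  1.857  0.739  0.509 -2.859]
-0.02 0.0075 [-0.675  0.475  1.86   0.734  0.514 -2.864]
-0.02 0.004 [-0.673  0.483  1.857  0.739  0.509 -2.869]
0.02 0.0075 None
0.02 0.004 None
0.03 0.0075 None
0.03 0.004 None
0.045 0.0075 None
0.045 0.004 None
```

The nominal pose puts joint 6 just outside its range. A 0.025 rad yaw costs only 1.5 mm at the stone's ends and stays inside the range. I'll go down part way and check.

```bash
cat >> cs.py <<'E'
QW=(Ro.from_rotvec(zc*-.025)*Ro.from_quat(QP)).as_quat()
E
python3 - <<'E'
from cs import *
env.movel(cw([-.0022,0,.035]),.15,frame=QW)
s=monitor.sense();print(s["clock"],RC.T@(s["position"]-O),s["finger_gap"],s["contact_force"],s["joints"].round(3))
f=eyes.grab_frame("wrist");crop(f,200,60,440,300,2.5,"i_w.png")
f=eyes.grab_frame("scene");crop(f,270,180,390,290,5,"i_s.png")
E
```

```text
10.4083 [-0.00175867 -0.00013465  0.03557618] 0.5107130107313884 [-0.18534576 -0.99949517 -2.53560229] [-0.695  0.409  1.881  0.69   0.557 -2.825]
```

View pics/i_w.png

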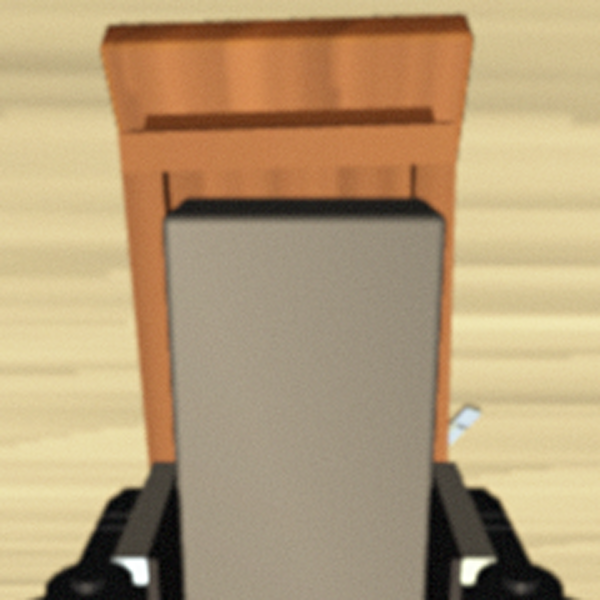

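View pics/i_s.png

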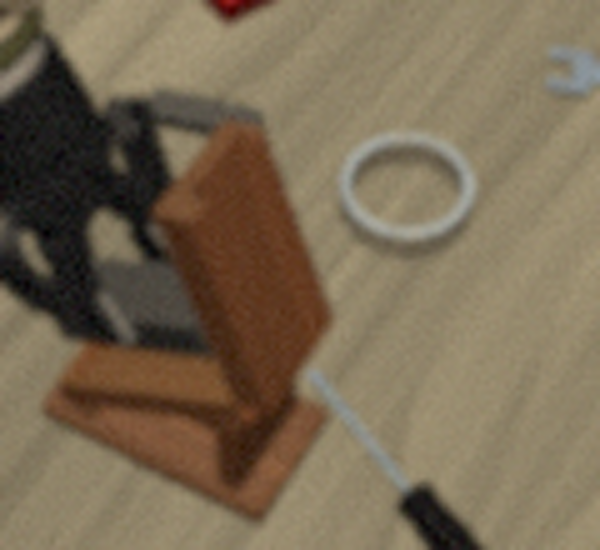

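In the wrist crop the recess mouth corners are at (166,172) and (414,167), and the lower near corners of the stone at (185,201) and (422,201). I'll put numbers on both.

Run:
```python
from cs import *
f=eyes.grab_frame("wrist")
def onc(uv,z):
    c,d=ray(f,(200+uv[0]/2.5-.3,60+uv[1]/2.5-.3));c=RC.T@(c-O);d=RC.T@d;return ((c+d*(z-c[2])/d[2])*1e3).round(1)
s=monitor.sense();zu=(RC.T@(s["position"]-O))[2]-.0075
for uv in [(166,172),(414,167)]: print("recess rim",onc(uv,.008))
for uv in [(120,131),(459,123)]: print("outer rim",onc(uv,.008))
for uv in [(185,201),(422,201)]: print("stone low",onc(uv,zu))
for uv in [(167,218),(443,218)]: print("stone top",onc(uv,zu+.025))
```

```text
recess rim [-63.5 -27.9   8. ]
recess rim [-63.2  24.3   8. ]
outer rim [-72.1 -36.8   8. ]
outer rim [-71.9  33.5   8. ]
stone low [-59.7 -21.3  28.2]
stone low [-58.6  23.2  28.2]
stone top [-60.  -20.5  53.2]
stone top [-58.9  23.   53.2]
```

Run:
```python
from cs import *
Y=-.0025
env.movel(cw([-.0024,Y,.018]),.1,frame=QW)
s=monitor.sense();print(RC.T@(s["position"]-O),s["contact_force"])
g=env.movel(cw([-.0024,Y,.0035]),.03,guard=5)
s=monitor.sense();print(g,s["clock"],(RC.T@(s["position"]-O)),s["contact_force"],s["finger_gap"],s["joints"][5])
f=eyes.grab_frame("wrist");crop(f,200,60,440,300,2.5,"j_w.png")
f=eyes.grab_frame("scene");crop(f,270,180,390,290,5,"j_s.png")
```

```text
[-0.00258553 -0.00239779  0.01798766] [-0.30441163  0.70643575 -2.93133355]
True 11.2833 [-0.0021554  -0.00264495  0.00774429] [-4.61043557  0.29424952  6.09318579] 0.513132632037554 -2.8632954741509864
```

View pics/j_w.png

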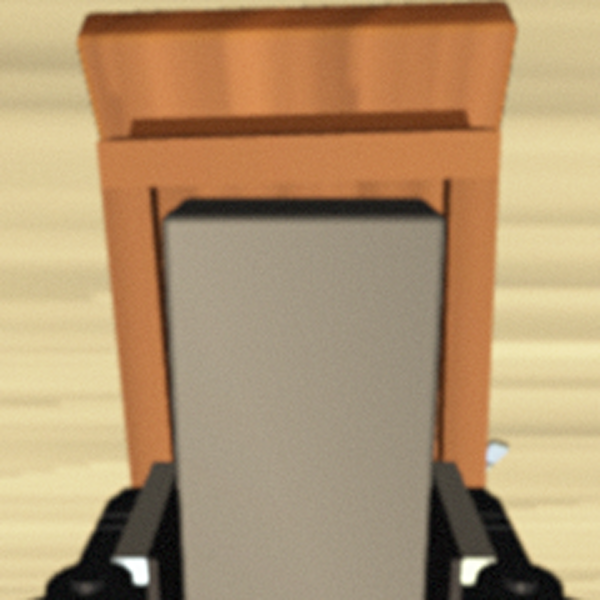

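View pics/j_s.png

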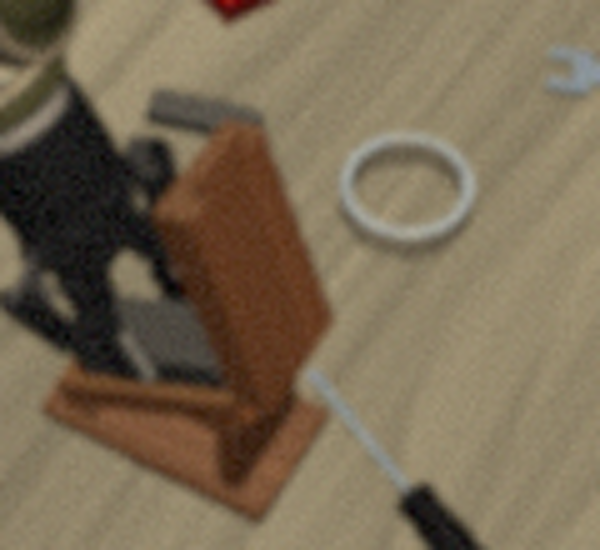

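Contact came at the height expected for a seated stone, 7.7 mm, and the stone sits between the recess walls (columns 155–447 in the crop). I'll release it.

Run:
```python
from cs import *
env.release()
env.hold(.2)
s=monitor.sense();print(s["clock"],(RC.T@(s["position"]-O)),s["contact_force"],s["finger_gap"])
env.movel(cw([-.03,-.0025,.12]),.2)
s=monitor.sense();print(s["clock"])
f=eyes.grab_frame("wrist");cv2.imwrite("pics/k_w.png",f["frame"][:,:,::-1])
f=eyes.grab_frame("scene");crop(f,270,170,390,290,5,"k_s.png")
```

```text
12.075 [-0.00316168 -0.00212375  0.00725641] [ 0.03155282 -0.20297819 -0.80601612] 0.997454389680204
12.8083
```

View pics/k_w.png

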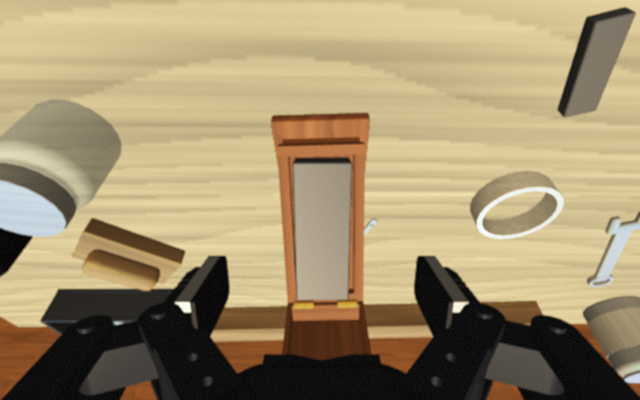

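View pics/k_s.png

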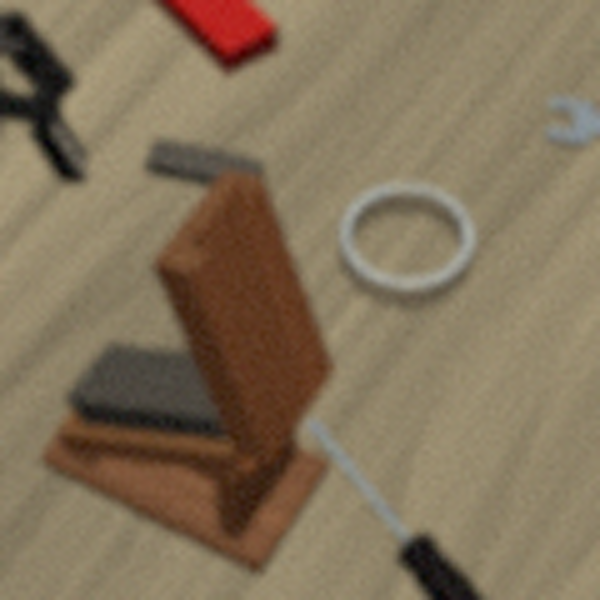

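The stone lies in the recess, with its top face from about (294,163) to (351,302). The lid is still open at about 1.8 rad. Next I'll check seating and the lid angle in numbers, then go behind the lid with the fingers shut.

```bash
cat >> cs.py <<'E'
xhat=xh
def lidp(r,th,off=0.):
    d=np.array([-np.cos(th),0,np.sin(th)]);n=np.array([np.sin(th),0,np.cos(th)])
    nw=RC@n;sup=.011*abs(nw@xh)
    return cw(np.array([.072,-.0015,.008])+r*d+(.024+sup+off)*n)
QV=quat([0,0,-1],np.cross([0,0,-1],-xh))
E
python3 - <<'E'
from cs import *
f=eyes.grab_frame("wrist")
def onc(uv,z):
    c,d=ray(f,uv);c=RC.T@(c-O);d=RC.T@d;return ((c+d*(z-c[2])/d[2])*1e3).round(1)
for uv in [(294,163),(351,162),(300,302),(349,302)]: print("top",onc(uv,.025))
for uv in [(289,156),(356,154)]: print("rim",onc(uv,.008))
env.close_gripper(20)
for th in (1.95,1.81,1.0,.5,0): print(th,lidp(.12,th),kinematics.ik(lidp(.12,th),QV))
p=lidp(.12,1.81,.035)
env.movel(cw([-.03,-.0025,.2]),.25)
s=monitor.sense();a=s["position"].copy();a[2]=.40
env.reach(a,QV)
b=p.copy();b[2]=.40
env.movel(b,.25)
f=eyes.grab_frame("scene");crop(f,250,80,410,290,2.8,"l_s.png")
f=eyes.grab_frame("wrist");cv2.imwrite("pics/l_w.png",f["frame"][:,:,::-1])
s=monitor.sense();print(s["clock"],s["position"],s["joints"].round(2))
E
```

```text
top [-61.3 -21.9  25. ]
top [-60.9  21.1  25. ]
top [ 60.4 -22.9  25. ]
top [61.5 19.5 25. ]
rim [-64.  -27.1   8. ]
rim [-64.1  26.7   8. ]
1.95 [ 0.64110363 -0.18974843  0.22869919] [-4.62593278e-01  6.47431466e-01  9.95082507e-01 -4.44089210e-16
  1.49907868e+00 -2.07638960e+00]
1.81 [ 0.6233656  -0.19051163  0.22980421] [-4.75984606e-01  6.04660068e-01  1.06304201e+00 -4.44089210e-16
  1.47389058e+00 -2.08978093e+00]
1.0 [ 0.53063182 -0.19450164  0.18576865] [-5.58604311e-01  4.37899405e-01  1.44103449e+00 -4.44089210e-16
  1.26265876e+00 -2.17240064e+00]
0.5 [ 0.50343676 -0.19567175  0.12634942] [-5.87722515e-01  4.49718931e-01  1.59142487e+00 -4.44089210e-16
  1.10044886e+00 -2.20151884e+00]
0 [ 0.50530102 -0.19559154  0.07047595] [-5.85642656e-01  5.28686857e-01  1.63516226e+00 -4.44089210e-16
  9.77743541e-01 -2.19943898e+00]
16.5083 [ 0.65657246 -0.18911465  0.40043484] [-0.45  0.74  0.4   0.    2.   -2.07]
```

View pics/l_s.png

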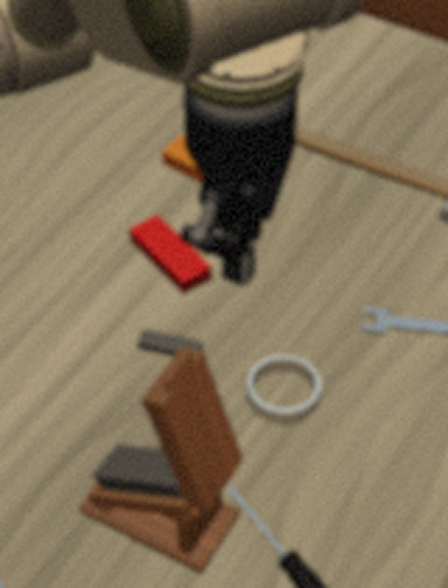

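View pics/l_w.png

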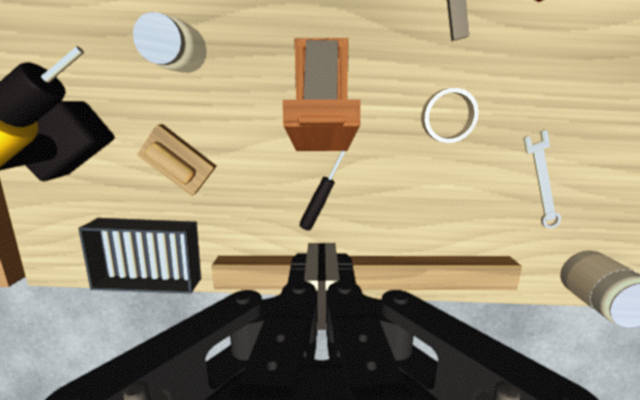

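Run:
```python
from cs import *
f=eyes.grab_frame("wrist");g=eyes.grab_frame("scene")
for th in (1.7,1.8,1.9,2.0):
    d=np.array([-np.cos(th),0,np.sin(th)]);n=np.array([np.sin(th),0,np.cos(th)])
    o=[]
    for y in(-.035,.035):
      for nn in (0,.024):
        p=cw(np.array([.072,y,.008])+.144*d+nn*n);a=proj(f,p);b=proj(g,p);o.append((a.round(0).tolist(),((b-[250,80])*2.8).round(0).tolist()))
    print(th,o)
crop(f,260,20,390,170,4,"m.png")
```

```text
1.7 [([284.0, 86.0], [131.0, 395.0]), ([284.0, 112.0], [152.0, 398.0]), ([361.0, 86.0], [173.0, 343.0]), ([362.0, 112.0], [193.0, 345.0])]
1.8 [([284.0, 102.0], [144.0, 398.0]), ([284.0, 129.0], [166.0, 403.0]), ([362.0, 102.0], [185.0, 345.0]), ([362.0, 129.0], [207.0, 350.0])]
1.9 [([284.0, 118.0], [157.0, 401.0]), ([285.0, 145.0], [180.0, 409.0]), ([361.0, 118.0], [198.0, 348.0]), ([361.0, 145.0], [221.0, 355.0])]
2.0 [([285.0, 134.0], [171.0, 406.0]), ([285.0, 161.0], [195.0, 416.0]), ([361.0, 134.0], [212.0, 353.0]), ([361.0, 161.0], [235.0, 361.0])]
```

View pics/m.png

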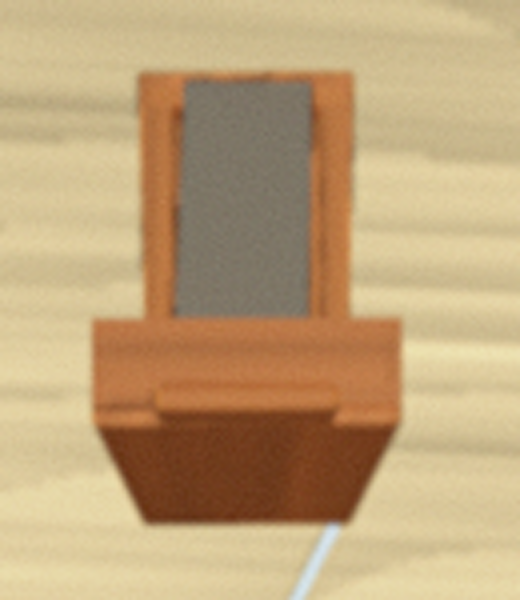

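The outer edge of the lid is at row 126, so the lid stands at about 1.79 rad. I'll go down behind it and swing it over along the hinge arc.

Run:
```python
from cs import *
p=lidp(.12,1.79,.035)
print(env.movel(p,.15,guard=10)); 
for th in np.arange(1.79,.29,-.15):
    g=env.movel(lidp(.12,th,.0),.12,guard=15)
    s=monitor.sense();print(round(th,2),g,round(float(s["clock"]),2),s["contact_force"].round(1))
    if g: break
f=eyes.grab_frame("scene");crop(f,250,120,410,290,3.5,"n_s.png")
```

```text
False
1.79 False 18.27 [ 0.8 -0.7 -0.2]
1.64 False 18.57 [-0.4 -0.4 -0.1]
1.49 False 18.88 [-0.4  0.5  0.7]
1.34 False 19.2 [0.2 0.9 0.3]
1.19 False 19.52 [ 0.5 -0.1  0.1]
1.04 False 19.83 [ 0.2 -0.4  0.2]
0.89 False 20.15 [ 0.5  0.7 -0.2]
0.74 False 20.47 [-0.4  0.9  0.3]
0.59 False 20.78 [-0.  -0.3  0.1]
0.44 False 21.08 [-0.3  0.   0.5]
```

View pics/n_s.png

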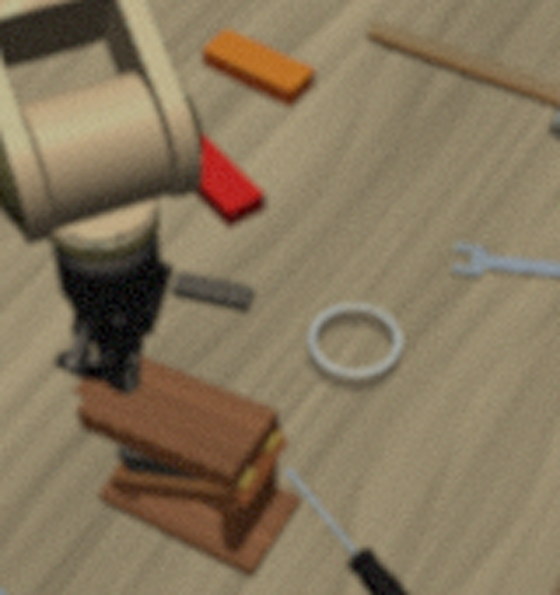

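The lid is swinging down, with its free edge at about (90,400) in the crop. I'll press it the rest of the way.

Run:
```python
from cs import *
for th in [.3,.2,.12,.06,.0,-.04,-.08]:
    g=env.movel(lidp(.12,th,.0),.04,guard=12)
    s=monitor.sense();print(round(th,2),g,round(float(s["clock"]),2),s["contact_force"].round(1),(s["position"]-lidp(.12,0)).round(4))
    if g: break
```

```text
0.3 False 21.68 [ 0.  -0.2  0.7] [-0.0042 -0.0001  0.0335]
0.2 False 22.11 [-0.4  0.6  0.3] [-0.0039 -0.0001  0.0221]
0.12 False 22.48 [ 1.  -0.6  0.4] [-0.0029 -0.0001  0.0131]
0.06 False 22.8 [-0.2 -0.3  0.3] [-0.0017  0.      0.0064]
0.0 False 23.12 [-0.2  0.4  1.1] [-0.0001  0.0001 -0.0003]
-0.04 True 23.33 [-7.6  2.4 15.3] [ 0.001  -0.0002 -0.0019]
```

Run:
```python
from cs import *
s=monitor.sense();p=s["position"]
env.movel(p+[-.03,0,.06],.15);env.movel(p+[-.12,.1,.25],.3)
f=eyes.grab_frame("scene");crop(f,250,150,410,290,5,"o_s.png")
w=eyes.grab_frame("wrist");cv2.imwrite("pics/o_w.png",w["frame"][:,:,::-1])
t=eyes.grab_frame("top");cv2.imwrite("pics/o_t.png",t["frame"][:,:,::-1])
for th in (0,.06,.12):
    d=np.array([-np.cos(th),0,np.sin(th)]);n=np.array([np.sin(th),0,np.cos(th)])
    print(th,[((proj(f,cw(np.array([.072,y,.008])+.144*d+nn*n))-[250,150])*5).round(0).tolist() for y in(-.035,.035) for nn in (0,.024)])
s=monitor.sense();print(s["clock"],s["contact_force"])
```

```text
0 [[156.0, 529.0], [135.0, 500.0], [221.0, 444.0], [202.0, 415.0]]
0.06 [[148.0, 519.0], [129.0, 490.0], [215.0, 434.0], [197.0, 405.0]]
0.12 [[142.0, 509.0], [124.0, 480.0], [209.0, 424.0], [193.0, 395.0]]
25.0167 [0.92532881 1.00453721 1.78888765]
```

View pics/o_s.png

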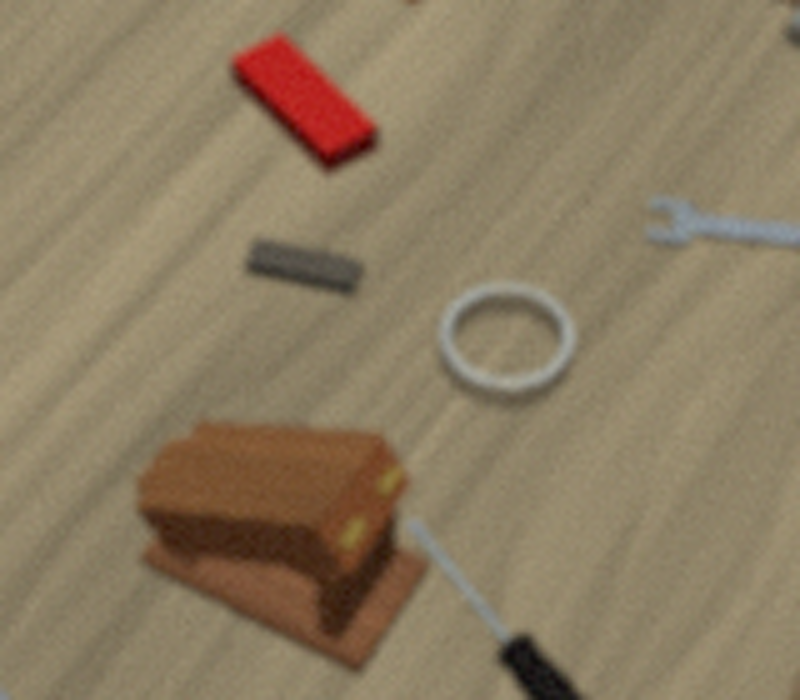

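View pics/o_w.png

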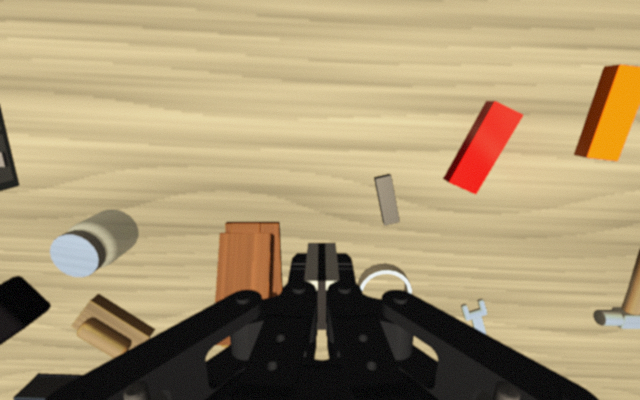

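View pics/o_t.png

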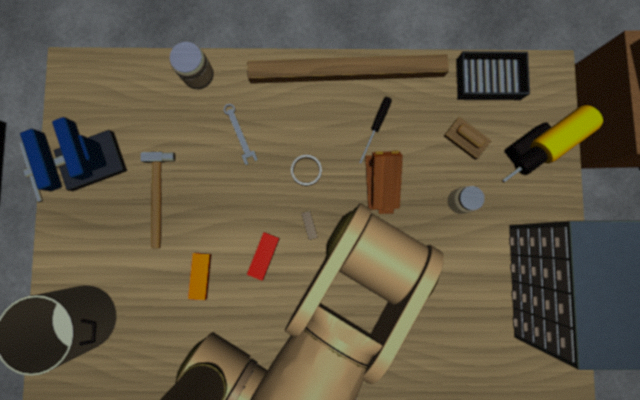

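The lid is down on the rim and the bystanders look unmoved. The scene view can't separate 0 from 0.06 rad, so I'll take a closer wrist view of the joint line.

Run:
```python
from cs import *
env.movel([.46,-.05,.25],.3)
w=eyes.grab_frame("wrist");crop(w,100,120,340,320,3.3,"p_w.png")
for th in (0,.03,.06):
    d=np.array([-np.cos(th),0,np.sin(th)]);n=np.array([np.sin(th),0,np.cos(th)])
    print(th,[((proj(w,cw(np.array([.072,y,.008])+.144*d+nn*n))-[100,120])*3.3).round(0).tolist() for y in(-.035,.035) for nn in (0,.024)])
print([((proj(w,cw(p))-[100,120])*3.3).round(0).tolist() for p in [(-.072,.035,.008),(-.072,.035,-.002),(-.072,-.035,.008),(.072,.035,.032)]])
print(monitor.sense()["clock"])
```

```text
0 [[223.0, 257.0], [190.0, 240.0], [419.0, 257.0], [399.0, 240.0]]
0.03 [[218.0, 254.0], [183.0, 239.0], [416.0, 254.0], [395.0, 239.0]]
0.06 [[212.0, 252.0], [176.0, 239.0], [412.0, 252.0], [390.0, 239.0]]
[[419.0, 257.0], [427.0, 263.0], [223.0, 257.0], [365.0, 699.0]]
25.5833
```

View pics/p_w.png

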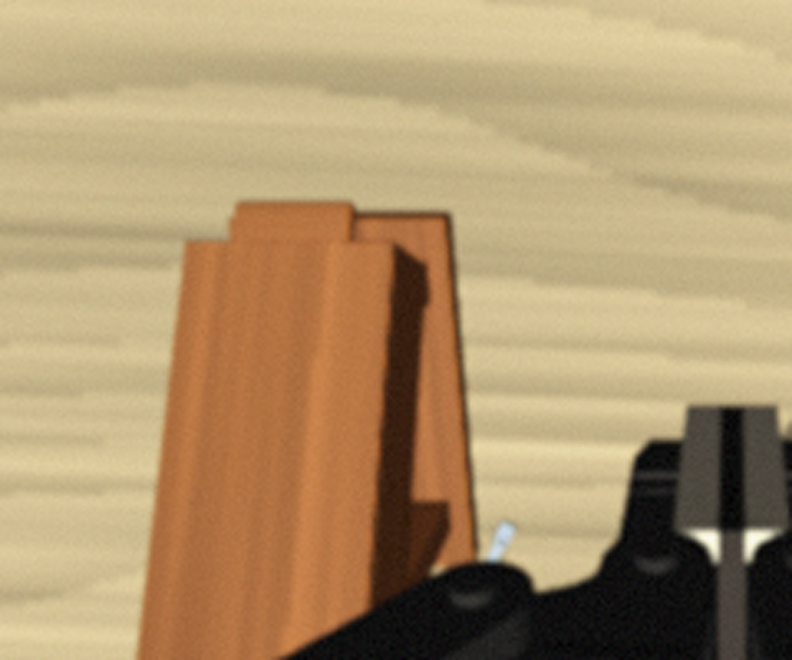

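The free edge is 206 px wide in the crop, from (187,241) to (393,241). The prediction is 209 px for shut and 214 px for 0.06 rad, so the lid is shut, which agrees with the hard stop felt while pressing. Handing in.

Run:
```python
from bench import *
from bench import job,monitor
print(monitor.sense()["clock"],job.hand_in())
```

```text
the job is handed in; nothing more can be done
25.5833 None
```

The large oilstone is in the recess and the lid is shut over it. I handed in at about 25.6 s on the robot's clock; no verdict is reported.

- **Stone:** I gripped it across its width and lowered it square to the sloping bed until it touched. Contact came 7.7 mm up, about where a seated stone should meet the floor, and I released it there. With the lid still open, its middle measured within about 1 mm of the recess centre along and across the slope, lying flat.
- **Lid:** I swung it along the hinge arc with shut fingers from about 1.79 rad and pressed until it stopped hard, at about 17 N. The stop came about 2 mm below the height I had predicted for fully shut.
- **Final checks:** The arm is clear of everything. The bystanders visible in the last top view look unmoved, judged by eye rather than measured.

**Checks that disagreed:**
- The planned placing pose put joint 6 just past its range, so I set the stone in turned by 0.025 rad.
- The close wrist view put the case about 2.8 mm to one side of my first estimate, and I corrected for that before placing.
- The scene camera could not separate a shut lid from 0.06 rad. I relied on the hard stop and a close wrist view, where the lid edge was 206 px wide against 209 px predicted for shut and 214 px for 0.06 rad.

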